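Restock the jar racks, older jars to the front

TASK

Restock the two jar racks so that the older jars get used first: in each rack, bring the jar that already stands in it forward to the front end (the lower end board, towards the robot), then stand the new jars of that kind from the front of the worktop behind it in the same row, spice jars in the narrow rack and the jam jar in the wide one. All jars end upright on the rack floor; do not drop or knock over a jar, and leave the salt shaker and the egg timer where they are.

Things in the scene. Friction and masses are not known exactly. Their poses are not given: they have to be found in the camera images.
- spice_old (a point): Older spice jar: slim round glass jar with a dark screw cap, 41 mm diameter, 105 mm tall, 0.08 to 0.14 kg. At the start it is the only jar in the narrow rack, in the middle or the rear of its row. The point is its centre, half-way up (52.5 mm above its underside); z is up.
- spice_new1 (a point): New spice jar, the same kind as the older one (41 mm diameter, 105 mm tall), standing on the front of the worktop, left or right of the racks (two fixed spice jars far back by the wall, beside the pepper mill, are not part of the job). The point is its centre, half-way up; z is up.
- spice_new2 (a point): Another new spice jar, the same as spice_new1 and interchangeable with it, standing on the front of the worktop, left or right of the racks. The point is its centre, half-way up; z is up.
- jam_old (a point): Older jam jar: squat faceted glass jar with a red lid, 62 to 70 mm across, 86 mm tall, 0.26 to 0.42 kg. At the start it is the only jar in the wide rack, in the middle or the rear of its row. The point is its centre, half-way up (43 mm above its underside); z is up.
- jam_new (a point): New jam jar, the same kind as the older one (62 to 70 mm across, 86 mm tall), standing on the front of the worktop, left or right of the racks. The point is its centre, half-way up; z is up.
- narrow_rack: Narrow wooden rack for one row of three spice jars, fixed to the worktop: 190 mm long (its x), 76 mm wide (its y). The row inside is 170 mm long and 58 mm wide; its floor is 10 mm above the worktop. End boards 10 mm thick: front (-x, nearest the robot) 26 mm high, rear 34 mm; along each side a steel rod whose top is 25 mm above the worktop. The origin is the centre of the underside; x runs from the front end to the rear end, z up.
- wide_rack: Wide wooden rack for one row of two jam jars, fixed: 190 mm long (its x), 104 mm wide; row inside 170 x 86 mm; floor, boards, rods and frame as on the narrow rack (origin: centre of the underside, x from front to rear). Keep the arm clear of the dish drainer on the left (things in it up to 230 mm high) and the microwave behind on the right (270 mm high).
- salt (a point): Salt shaker, a bystander of much the same size as a spice jar: glass with a grey domed metal top, 44 mm diameter, 90 mm tall, standing on the worktop. The point is its centre, half-way up. To be left alone.
- egg_timer: Red and white egg timer, a bystander, 62 mm diameter, 54 mm tall, behind the racks. The origin is the centre of its underside. To be left alone.
Mind the look-alikes: they are no part of the job. Leave any blue or orange look-alike of the part that bears spice_new1 alone. What is shaped like the part that bears jam_new but green is not meant.

How it is judged:
By the outcome, as a careful person would: the job done as asked, in the order asked, and still so for the second after the job is handed in, with the robot touching nothing.
It also fails if it takes over 136 s, if anything falls off the work surface, if the arm or the gripper's body presses on something with over 40 N, if the wrist force passes 120 N, or if a joint passes its speed limit or range.

ROBOT

A 7-joint arm with a two-finger parallel gripper is mounted at the origin on a cart in front of the work surface, level with it; the furniture and walls round the work are solid. World frame = base frame: x ahead of the robot, y to its left, z up, the work surface at z = 0. Lengths are in m, angles in rad, forces in N, time in s.
With the tool pointing down it reaches from about 0.425 to 1.025 m from the base axis. Payload 9.4 kg.
Tool frame: the origin (TCP) lies at the very end of the fingers, on their centre line; the grasp point (between the pads) lies 19 mm behind it; z points along the fingers, y is the direction in which the jaws open and shut (so a half turn about z gives the same grasp; the last joint's range is limited). The gripper opens to 93 mm and grips with 3 to 60 N. Pads are 15 mm wide; open, the fingers measure 128 mm over their backs; the gripper's body (75 mm by 188 mm) begins 65 mm behind the grasp point.
Start: joints at [1.224, 0.599, -0.003, 1.599, 0.002, 0.943, -0.08], TCP at [0.193, -0.699, 0.219] pointing down, gripper open.
Joint ranges: [-2.57, 2.57], [-0.35, 1.97], [-1.29, 1.29], [0.11, 2.56], [-1.05, 4.19], [0.11, 1.86], [-2.63, 2.63]. Speed limits (rad/s): [2.22, 2.22, 3.01, 3.01, 3.14, 3.14, 3.14].

INTERFACE

Orientations are given as a 3x3 rotation matrix whose columns are the frame's x, y, z axes.
In Python, from cell import env, imaging gives the robot as it stands.
- The arm moves only by the tool servo_tool, never from a script. Its argument "rows" is one flat list of numbers, 4 for each row, row after row: the shift along the tool's x, y, z in cm, then the turn about the tool's z in rad. In form: [x, y, z, roll, x, y, z, roll, ...]. A call has 1 to 20 rows; each row shifts and turns the pose as measured when the row begins, along the tool's axes as they then stand; what a row does not reach is not made up. A row lasts 1/8 s, in which the tool goes at most 62.5 mm and 10.7 degrees, less where a joint would pass 70% of its speed; a pose out of reach is approached as far as the arm can. A call is refused whole if a number of a shift passes 6.25 or a number of a turn 0.188, either way. A call with a gripper value outside its range is refused whole. "claw" is the opening in per cent of the stroke, from 0 (shut) to 100 (fully open), set as the call begins (left out, the last holds). The fingers move at their own pace and stop on an object; "squeeze" is the grip in N (left out, the last holds). Time passes only in rows, so rows that do not move let the fingers close. It gives the time, the measured TCP pose, the force and the opening at its end, in the units of the state.
- env.get_obs(): the state, without advancing time (a new reading comes with each control period).
- imaging.capture(name): name is "scene" or "top" or "wrist"; returns a dict with "color" (420x560x3 uint8, blue, green, red), "mtx" (3x3 intrinsics, pixels), "k1" (the pictures are not rectified: a ray, as slopes to the right and down, at radius r is drawn at 1 + k1 r^2 times it, then the intrinsics apply), "pose" (4x4, takes a point from camera to world coordinates); the wrist camera has in their place "T_tool_cam" (4x4, takes a point from camera to tool coordinates, whose origin is the TCP and whose axes are the flange's). Camera axes: x right, y down, z forward; pixel columns grow to the right and rows downward; lengths in m; the calibration is good to about 2 mm. A picture is of the moment at which its call begins: read the wrist's pose just before it. There is no depth.
- env.hand_in(): hands the job in, once; it reports no verdict.
The state is a dict: "clock": time; "joint_pos": joint angles; "dq": joint speeds; "joint_efforts": joint torques, N m; "tool_pos": TCP position; "tcp_rot": TCP orientation; "contact_force": force on the tool from outside, world axes, zero at the start; "torque": the same for the moment, N m; "grip_width": opening from 0.0 (shut) to 1.0 (fully open).
Only numpy, scipy, OpenCV 4.12 (cv2) and the standard library are available. Lean on these libraries where they do the work, as an engineer would, in place of code of your own. Each camera call takes 0.05 s, during which the arm holds its last target. There are 200 camera calls.

## Working session

There is one attempt and no reset: what is moved stays moved. The work goes in short steps, Python scripts to look and compute and a tool call to move; the robot and the scene stay as the last step left them, time stands still between calls to the robot, and variables do not carry over. Pictures are saved under pics/ and viewed, about 12 in all and at most 16, crops included, and the job is handed in when it is done.

Besides the shell and the picture viewer there is one more tool, called after ">>>" in YAML: its name, and indented under it one key for each argument. servo_tool: Moves the arm, as the interface text tells. Its arguments: {"type":"object","properties":{"rows":{"type":"array","items":{"type":"number"}},"claw":{"type":"number"},"squeeze":{"type":"number"}},"required":["rows"]}

```bash
ls; mkdir -p pics
cat > h.py <<'E'
import numpy as np, cv2
from cell import env, imaging
def grab(name,fn=None):
    o=env.get_obs(); c=imaging.capture(name)
    if 'T_tool_cam' in c:
        T=np.eye(4); T[:3,:3]=o['tcp_rot']; T[:3,3]=o['tool_pos']; c['pose']=T@c['T_tool_cam']
    if fn: cv2.imwrite('pics/'+fn,c['color'])
    np.savez('pics/'+(fn or name)+'.npz',mtx=c['mtx'],k1=c['k1'],pose=c['pose'],color=c['color'])
    return c
def load(fn): return dict(np.load('pics/'+fn+'.npz'))
def ray(c,u,v):
    K=np.array(c['mtx']);k=float(c['k1'])
    d=np.array([(u-K[0,2])/K[0,0],(v-K[1,2])/K[1,1]]); s=d.copy()
    for _ in range(30): s=d/(1+k*(s@s))
    P=np.array(c['pose']); r=P[:3,:3]@np.array([s[0],s[1],1]); return P[:3,3],r/np.linalg.norm(r)
def atz(c,u,v,z):
    o,r=ray(c,u,v); return o+r*(z-o[2])/r[2]
def proj(c,p):
    P=np.array(c['pose']);q=P[:3,:3].T@(np.array(p)-P[:3,3]); s=q[:2]/q[2]; s=s*(1+float(c['k1'])*(s@s))
    K=np.array(c['mtx']); return np.array([K[0,0]*s[0]+K[0,2],K[1,1]*s[1]+K[1,2]])
def tri(obs):
    A=np.zeros((3,3));b=np.zeros(3);R=[]
    for c,u,v in obs:
        o,r=ray(c,u,v);M=np.eye(3)-np.outer(r,r);A+=M;b+=M@o;R.append((M,o))
    p=np.linalg.solve(A,b); return p,[np.linalg.norm(M@(p-o)) for M,o in R]
def crop(c,fn,x0,y0,w,h,s): cv2.imwrite('pics/'+fn,cv2.resize(np.array(c['color'])[y0:y0+h,x0:x0+w],None,fx=s,fy=s,interpolation=cv2.INTER_CUBIC))
E
python3 - <<'E'
from h import *
a=grab('scene','s0.png');b=grab('top','t0.png')
for c in(a,b): print(c['mtx'],c['k1'],c['pose'])
cv2.imwrite('pics/both.png',np.hstack([cv2.resize(a['color'],(560,420))]))
o=env.get_obs();print(o['clock'],o['tool_pos'],o['tcp_rot'],o['grip_width'])
E
```

```text
pics
[[456.34121562   0.         276.34167469]
 [  0.         456.34121562 210.19575669]
 [  0.           0.           1.        ]] -0.15195873229633347 [[-0.79770166 -0.47087676  0.37675872  0.00214594]
 [-0.60290811  0.60905405 -0.51532027  0.48416346]
 [ 0.01318591 -0.63822272 -0.76973885  1.16292902]
 [ 0.          0.          0.          1.        ]]
[[407.34326491   0.         285.50370991]
 [  0.         407.34326491 214.58683123]
 [  0.           0.           1.        ]] -0.0423806184482137 [[-3.63608718e-02 -9.79078035e-01  2.00210109e-01  2.51932468e-01]
 [-9.99337784e-01  3.53488144e-02 -8.62866195e-03 -2.32936081e-01]
 [ 1.37094343e-03 -2.00391272e-01 -9.79714988e-01  1.54241911e+00]
 [ 0.00000000e+00  0.00000000e+00  0.00000000e+00  1.00000000e+00]]
0.1 [ 0.19312162 -0.69838739  0.21786532] [[ 9.63806324e-01  2.66602938e-01 -4.92867620e-04]
 [ 2.66603353e-01 -9.63805550e-01  1.23072269e-03]
 [-1.46914262e-04 -1.31757847e-03 -9.99999121e-01]] 0.9991556083969441
```

View pics/s0.png

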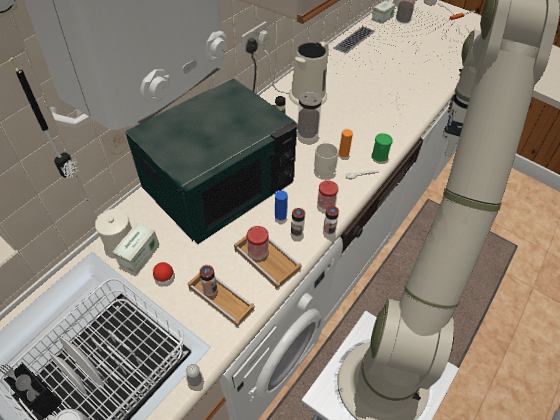

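View pics/t0.png

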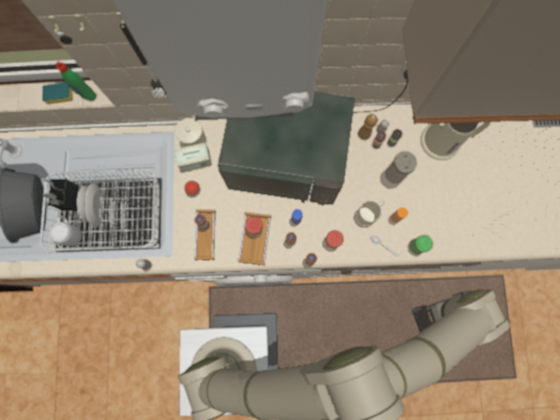

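The scene picture shows new spice-jar candidates at (298,221) and (331,220) with dark caps and brown glass. The blue one at (281,206) and the orange one at (346,143) are look-alikes. The red-lidded jam jar is at (328,195), and the green one at (383,147) is a look-alike. The old jars stand in the racks at (208,281) and (258,242), the salt is at (194,375) and the egg timer at (163,271). I'll confirm these in enlarged crops.

Run:
```python
from h import *
crop(load('s0.png'),'s0c.png',180,170,180,160,4.4) if False else crop(load('s0.png'),'s0c.png',180,170,175,155,4)
crop(load('t0.png'),'t0c.png',185,170,175,105,4)
```

```text
(no output)
```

View pics/s0c.png

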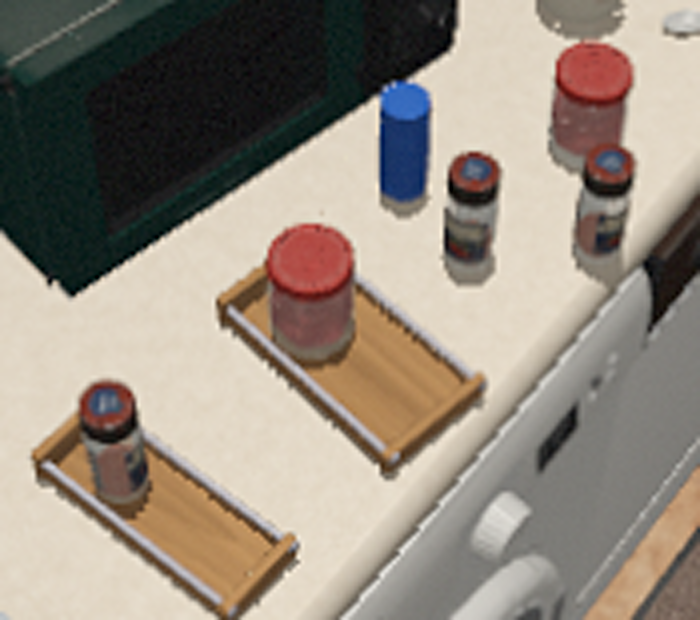

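View pics/t0c.png

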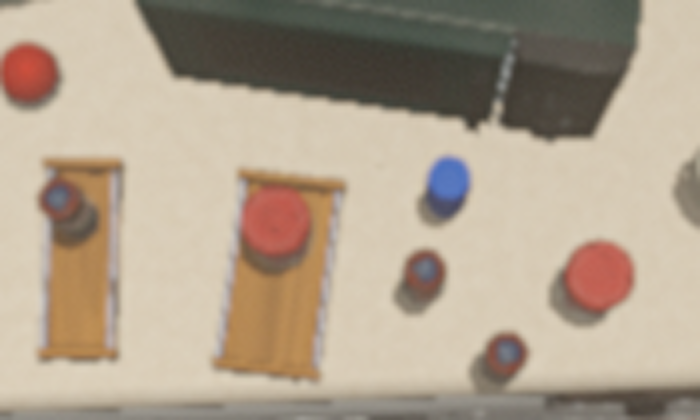

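Run:
```python
from h import *
s=load('s0.png');t=load('t0.png')
S=lambda p:(s,180+(p[0]+.5)/4-.5,170+(p[1]+.5)/4-.5)
T=lambda p:(t,185+(p[0]+.5)/4-.5,170+(p[1]+.5)/4-.5)
for n,a,b in [('spold',(106,401),(59,198)),('A',(475,170),(425,269)),('B',(609,161),(507,352)),('jold',(310,261),(276,219)),('jnew',(594,73),(600,275)),
 ('N front right',(297,541),(117,353)),('N front left',(232,605),(40,353)),('N rear left',(38,458),(44,161)),('W front right',(483,379),(317,373)),('W front left',(389,458),(214,362)),('W rear left',(221,302),(240,172))]:
    p,e=tri([S(a),T(b)]); print(n,p.round(4),np.round(e,4))
for n,b,z in [('Nrl',(44,161),.034),('Nrr',(123,162),.034),('Nfl',(40,354),.026),('Nfr',(117,355),.026),('Wrl',(240,171),.034),('Wrr',(345,182),.034),('Wfl',(214,364),.026),('Wfr',(318,375),.026)]:
    print(n,atz(*T(b),z).round(4))
```

```text
spold [0.5397 0.0639 0.1116] [0.0009 0.0009]
A [ 0.4648 -0.2618  0.1005] [0.0002 0.0002]
B [ 0.3885 -0.3312  0.101 ] [0.0007 0.0007]
jold [ 0.518  -0.1285  0.0839] [0.0002 0.0002]
jnew [ 0.4574 -0.4208  0.0765] [0.0005 0.0005]
N front right [0.4077 0.0283 0.0122] [0.0008 0.0008]
N front left [0.4086 0.0982 0.0234] [0.0013 0.0013]
N rear left [0.5922 0.0957 0.0243] [0.0008 0.0008]
W front right [ 0.3814 -0.1594  0.0164] [0.0014 0.0014]
W front left [ 0.3958 -0.0631  0.0159] [0.0007 0.0007]
W rear left [ 0.5759 -0.0907  0.0238] [0.0004 0.0004]
Nrl [0.5907 0.094  0.034 ]
Nrr [0.587  0.0189 0.034 ]
Nfl [0.4085 0.0982 0.026 ]
Nfr [0.4051 0.0263 0.026 ]
Wrl [ 0.5743 -0.0919  0.034 ]
Wrr [ 0.5601 -0.1909  0.034 ]
Wfl [ 0.3936 -0.0639  0.026 ]
Wfr [ 0.38   -0.1603  0.026 ]
```

In both crops the two round jars with dark-red caps and clear glass match the description, at t0 (291,237) and (311,258). The red-lid jam jar is at t0 (335,239). I'll go up with the wrist camera to refine the positions.

>>> servo_tool:
  rows: [0, 0, -4, 0, 0, 0, -5, 0, 3, -2.7, -2, 0, 4, -3.6, -2, 0, 4, -3.6, 0, 0, 4, -3.6, 0, 0, 4, -3.6, 0, 0, 4, -3.6, 0, 0, 4, -3.6, 0, 0, 4, -3.6, 0, 0, 3, -2.7, 0, 0, 0, 0, 0, 0.13, 0, 0, 0, 0.13, 0, 0, 0, 0]
  claw: 100

```text
clock: 1.85
tool_pos: [0.4456, -0.2981, 0.3481]
tcp_rot: [[1.0, 0.006, -0.005], [0.006, -1.0, 0.009], [-0.005, -0.009, -1.0]]
contact_force: [-0.8, 0.2, 0.1]
grip_width: 1.002
```

Run:
```python
from h import *
o=env.get_obs();print(o['clock'],o['tool_pos'],o['tcp_rot'],o['contact_force'])
c=grab('wrist','w1.png');print(c['T_tool_cam'].round(3),c['mtx'][0,0])
```

```text
1.85 [ 0.44559663 -0.29806615  0.34811756] [[ 0.99997229  0.00561456 -0.00488909]
 [ 0.00565739 -0.99994536  0.00878993]
 [-0.00483947 -0.00881735 -0.99994942]] [-0.76793403  0.21117981  0.08706387]
[[-0.    -0.969 -0.247  0.068]
 [ 1.    -0.    -0.    -0.001]
 [ 0.    -0.247  0.969 -0.167]
 [ 0.     0.     0.     1.   ]] 343.1575538518682
```

View pics/w1.png

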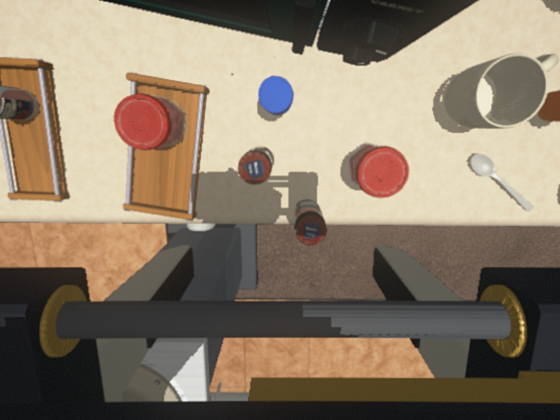

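The wrist view shows cap A at (256,167), cap B at (310,230), the jam lid at (382,171), the old jam lid at (143,121) and the wide rack's corners at about (130,75), (208,87), (125,208), (193,217). Next is a second place, above the racks.

>>> servo_tool:
  rows: [0, -4, 0, 0, 0, -5, 0, 0, 0, -5, 0, 0, 0, -5, 0, 0, 0, -5, 0, 0, 0, -3, 0, 0, 0, 0, 0, 0]

```text
clock: 2.78
tool_pos: [0.4412, -0.0229, 0.3499]
tcp_rot: [[1.0, 0.024, -0.005], [0.024, -1.0, 0.008], [-0.005, -0.008, -1.0]]
contact_force: [0.4, -0.0, -0.6]
grip_width: 0.993
```

Run:
```python
from h import *
c=grab('wrist','w2.png')
a=cv2.resize(load('w1.png')['color'][40:260,100:440],None,fx=2.2,fy=2.2,interpolation=cv2.INTER_CUBIC);cv2.imwrite('pics/w1c.png',a)
a=cv2.resize(c['color'][40:260,140:480],None,fx=2.2,fy=2.2,interpolation=cv2.INTER_CUBIC);cv2.imwrite('pics/w2c.png',a)
```

```text
(no output)
```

View pics/w1c.png

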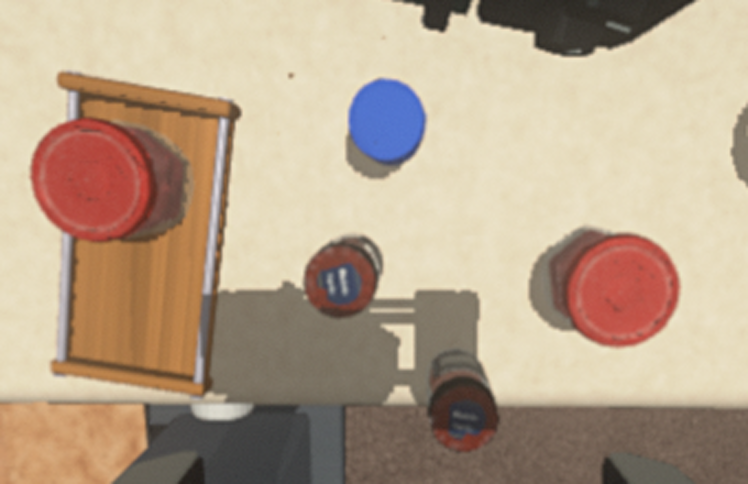

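View pics/w2c.png

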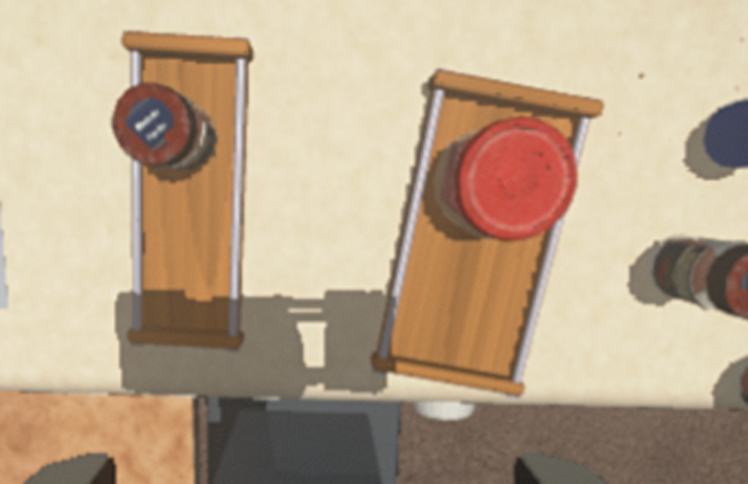

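Run:
```python
from h import *
s=load('s0.png');t=load('t0.png');w1=load('w1.png');w2=load('w2.png')
S=lambda p:(s,180+(p[0]+.5)/4-.5,170+(p[1]+.5)/4-.5)
T=lambda p:(t,185+(p[0]+.5)/4-.5,170+(p[1]+.5)/4-.5)
W1=lambda p:(w1,100+(p[0]+.5)/2.2-.5,40+(p[1]+.5)/2.2-.5)
W2=lambda p:(w2,140+(p[0]+.5)/2.2-.5,40+(p[1]+.5)/2.2-.5)
def show(n,l,z):
    p,e=tri(l); print(n,p.round(4),np.round(e,4),[atz(*x,z)[:2].round(4).tolist() for x in l])
show('spold',[W2((151,122)),T((59,198)),S((106,401))],.115)
show('A',[W1((339,281)),T((425,269)),S((475,170))],.105)
show('B',[W1((465,416)),T((507,352)),S((609,161))],.105)
show('jold',[W1((93,179)),W2((518,178)),T((276,219))],.096)
show('jnew',[W1((624,289)),T((600,275)),S((594,73))],.086)
show('Wrl',[W1((62,73)),W2((438,70))],.034);show('Wrr',[W1((237,104)),W2((603,99))],.034)
show('Wfl',[W1((54,372)),W2((374,366))],.026);show('Wfr',[W1((209,393)),W2((522,394))],.026)
for n,p,z in [('Nrl',(125,32),.034),('Nrr',(251,40),.034),('Nfl',(129,343),.026),('Nfr',(242,348),.026)]: print(n,atz(*W2(p),z).round(4))
```

```text
spold [0.5388 0.0645 0.1133] [0.001  0.0014 0.001 ] [[0.5382, 0.0649], [0.5382, 0.0628], [0.5389, 0.0656]]
A [ 0.4639 -0.2607  0.1028] [0.0009 0.0012 0.0005] [[0.4635, -0.2602], [0.464, -0.2618], [0.463, -0.2586]]
B [ 0.3877 -0.3306  0.1029] [0.0009 0.0007 0.0012] [[0.3875, -0.3306], [0.3875, -0.3312], [0.3877, -0.3279]]
jold [ 0.5158 -0.1282  0.0936] [0.0005 0.0007 0.0011] [[0.5158, -0.1286], [0.5156, -0.1269], [0.5156, -0.1294]]
jnew [ 0.457  -0.4213  0.077 ] [0.0013 0.0004 0.0011] [[0.4576, -0.42], [0.4556, -0.4198], [0.4539, -0.4127]]
Wrl [ 0.5772 -0.0898  0.0303] [0.0003 0.0003] [[0.5764, -0.0914], [0.577, -0.0893]]
Wrr [ 0.5625 -0.192   0.0241] [0.0014 0.0014] [[0.5601, -0.1942], [0.5628, -0.1886]]
Wfl [ 0.3917 -0.0602  0.0223] [0.0011 0.0011] [[0.3916, -0.0619], [0.3937, -0.0599]]
Wfr [ 0.3752 -0.1622  0.0183] [0.0004 0.0004] [[0.3778, -0.1643], [0.3769, -0.16]]
Nrl [0.5935 0.0959 0.034 ]
Nrr [0.591  0.0218 0.034 ]
Nfl [0.4052 0.1032 0.026 ]
Nfr [0.4038 0.0282 0.026 ]
```

Positions agree to about 2 mm across views, and the heights match the text. Spice_old comes first: hover above it.

```bash
cat > d.py <<'E'
import sys
from h import *
o=env.get_obs();x,y,z,yaw=map(float,sys.argv[1:5]);R=np.array(o['tcp_rot'])
d=R.T@(np.array([x,y,z])-np.array(o['tool_pos']))
print('delta cm',(d*100).round(2),'roll',round(np.arctan2(R[1,0],R[0,0])-yaw,3),'F',np.round(o['contact_force'],1),'grip mm',round(93*o['grip_width'],1),'t',o['clock'])
E
echo
```

```text
(no output)
```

>>> servo_tool:
  rows: [2.5, -2.1, 0, 0.02, 2.5, -2.1, 3, 0.02, 2.5, -2.1, 5, 0.02, 2, -1.8, 5, 0, 0, 0, 3, 0, 0, 0, 0, 0]
  claw: 80

```text
clock: 3.58
tool_pos: [0.5423, 0.0476, 0.1854]
tcp_rot: [[0.999, -0.047, -0.002], [-0.047, -0.999, 0.004], [-0.002, -0.003, -1.0]]
contact_force: [1.6, -0.7, 1.4]
grip_width: 0.803
```

```bash
python3 d.py .5385 .0645 .053 -.036
```

```text
delta cm [-0.43 -1.62 13.25] roll -0.011 F [ 1.6 -0.7  1.4] grip mm 74.7 t 3.575
```

>>> servo_tool:
  rows: [-0.4, -1.6, 1, -0.01, 0, 0, 2, 0, 0, 0, 0, 0, 0, 0, 0, 0]

```text
clock: 4.08
tool_pos: [0.541, 0.0647, 0.159]
tcp_rot: [[0.999, -0.036, 0.005], [-0.036, -0.999, 0.004], [0.005, -0.005, -1.0]]
contact_force: [-0.2, 0.2, 0.3]
grip_width: 0.802
```

```bash
python3 d.py .5385 .0645 .053 -.036
```

```text
delta cm [-0.3   0.07 10.6 ] roll -0.0 F [-0.2  0.2  0.3] grip mm 74.6 t 4.075
```

>>> servo_tool:
  rows: [-0.2, 0, 1, 0, 0, 0, 2.5, 0, 0, 0, 2.5, 0, 0, 0, 2.3, 0, 0, 0, 1.5, 0, 0, 0, 0.7, 0, 0, 0, 0, 0]

```text
clock: 4.95
tool_pos: [0.5416, 0.0656, 0.0533]
tcp_rot: [[0.999, -0.037, 0.012], [-0.037, -0.999, 0.005], [0.012, -0.006, -1.0]]
contact_force: [-0.1, 0.4, 0.8]
grip_width: 0.798
```

```bash
python3 d.py .5385 .0645 .053 -.036
```

```text
delta cm [-0.3   0.12  0.03] roll -0.001 F [-0.1  0.4  0.8] grip mm 74.2 t 4.95
```

>>> servo_tool:
  rows: [-0.3, 0.1, 0, 0, 0, 0, 0, 0]

```text
clock: 5.2
tool_pos: [0.5389, 0.0647, 0.0544]
tcp_rot: [[0.999, -0.037, 0.013], [-0.037, -0.999, 0.006], [0.013, -0.006, -1.0]]
contact_force: [0.3, 0.1, -0.3]
grip_width: 0.8
```

>>> servo_tool:
  rows: [0, 0, 0, 0, 0, 0, 0, 0, 0, 0, 0, 0, 0, 0, 0, 0, 0, 0, 0, 0]
  claw: 0
  squeeze: 20

```text
clock: 5.82
tool_pos: [0.5395, 0.0644, 0.0554]
tcp_rot: [[0.999, -0.037, 0.015], [-0.038, -0.999, 0.006], [0.015, -0.006, -1.0]]
contact_force: [-0.5, 0.5, 1.1]
grip_width: 0.437
```

```bash
python3 d.py .4374 .0645 .065 -.036
```

```text
delta cm [-10.19   0.37  -1.11] roll -0.002 F [-0.5  0.5  1.1] grip mm 40.6 t 5.825
```

>>> servo_tool:
  rows: [0, 0, -0.7, 0, 0, 0, -0.5, 0, -2, 0.1, 0, 0, -2.5, 0.1, 0, 0, -2.5, 0.1, 0, 0, -2, 0, 0, 0, -1, 0, 0, 0, 0, 0, 0, 0]

```text
clock: 6.82
tool_pos: [0.4379, 0.0656, 0.0683]
tcp_rot: [[0.999, -0.038, 0.018], [-0.038, -0.999, 0.007], [0.018, -0.008, -1.0]]
contact_force: [0.4, 0.4, -1.2]
grip_width: 0.435
```

```bash
python3 d.py .4374 .0645 .056 -.036
```

```text
delta cm [-0.07  0.13  1.22] roll -0.002 F [ 0.4  0.4 -1.2] grip mm 40.4 t 6.825
```

>>> servo_tool:
  rows: [0, 0.1, 0.6, 0, 0, 0, 0.4, 0, 0, 0, 0.2, 0, 0, 0, 0, 0]

```text
clock: 7.32
tool_pos: [0.4407, 0.0648, 0.0554]
tcp_rot: [[0.999, -0.039, 0.02], [-0.039, -0.999, 0.007], [0.02, -0.008, -1.0]]
contact_force: [-1.8, 0.4, 10.5]
grip_width: 0.435
```

```bash
python3 d.py .4374 .0645 .0555 -.036
```

```text
delta cm [-0.33  0.04 -0.02] roll -0.003 F [-1.8  0.4 10.5] grip mm 40.5 t 7.325
```

>>> servo_tool:
  rows: [0, 0, -0.3, 0, -0.45, 0, 0, 0, 0, 0, 0.2, 0, 0, 0, 0, 0]

```text
clock: 7.82
tool_pos: [0.4362, 0.065, 0.056]
tcp_rot: [[0.999, -0.039, 0.02], [-0.039, -0.999, 0.008], [0.02, -0.008, -1.0]]
contact_force: [-0.0, -0.6, -0.9]
grip_width: 0.437
```

```bash
python3 d.py .4374 .0645 .0555 -.036
```

```text
delta cm [0.12 0.05 0.05] roll -0.003 F [-0.  -0.6 -0.9] grip mm 40.6 t 7.825
```

>>> servo_tool:
  rows: [0, 0, 0.1, 0, 0, 0, 0, 0]

```text
clock: 8.07
tool_pos: [0.4364, 0.065, 0.0554]
tcp_rot: [[0.999, -0.039, 0.021], [-0.039, -0.999, 0.007], [0.021, -0.008, -1.0]]
contact_force: [-0.6, -0.5, 0.2]
grip_width: 0.436
```

>>> servo_tool:
  rows: [0, 0, 0, 0, 0, 0, 0, 0, 0, 0, 0, 0, 0, 0, 0, 0, 0, 0, -2, 0, 0, 0, -4, 0, 0, 0, -5, 0, 0, 0, -3, 0]
  claw: 75

```text
clock: 9.07
tool_pos: [0.4321, 0.0641, 0.1969]
tcp_rot: [[0.999, -0.038, 0.015], [-0.038, -0.999, 0.006], [0.014, -0.007, -1.0]]
contact_force: [0.3, -1.6, 0.8]
grip_width: 0.751
```

```bash
python3 d.py .5157 -.128 .21 -.157
```

```text
delta cm [ 9.09 18.87 -1.31] roll 0.119 F [ 0.3 -1.6  0.8] grip mm 69.9 t 9.075
```

>>> servo_tool:
  rows: [2, 4, -0.5, 0, 2, 4, -0.5, 0, 2, 4, 0, 0, 2, 4, 0, 0, 1, 2.8, 0, 0, 0, 0, 0, 0.12, 0, 0, 0, 0]
  claw: 100

```text
clock: 9.95
tool_pos: [0.5183, -0.1338, 0.2106]
tcp_rot: [[0.987, -0.158, 0.021], [-0.158, -0.987, 0.006], [0.02, -0.01, -1.0]]
contact_force: [0.0, 0.4, 0.5]
grip_width: 1.0
```

```bash
python3 d.py .5157 -.128 .042 -.157
```

```text
delta cm [-0.68 -0.37 16.85] roll -0.002 F [0.  0.4 0.5] grip mm 93.0 t 9.95
```

>>> servo_tool:
  rows: [-0.5, -0.3, 1, 0, 0, 0, 3, 0, 0, 0, 3, 0, 0, 0, 2, 0, 0, 0, 0, 0]

```text
clock: 10.58
tool_pos: [0.5134, -0.1253, 0.1166]
tcp_rot: [[0.989, -0.143, 0.02], [-0.143, -0.99, 0.008], [0.019, -0.011, -1.0]]
contact_force: [0.2, -0.9, 0.1]
grip_width: 0.996
```

```bash
python3 d.py .5157 -.128 .042 -.157
```

```text
delta cm [0.12 0.32 7.46] roll 0.013 F [ 0.2 -0.9  0.1] grip mm 92.6 t 10.575
```

>>> servo_tool:
  rows: [0.1, 0.3, 0.5, 0.013, 0, 0, 0, 0, 0, 0, 2, 0, 0, 0, 2, 0, 0, 0, 2, 0, 0, 0, 0.7, 0, 0, 0, 0, 0]

```text
clock: 11.45
tool_pos: [0.5186, -0.1282, 0.0474]
tcp_rot: [[0.988, -0.155, 0.029], [-0.155, -0.988, 0.007], [0.027, -0.011, -1.0]]
contact_force: [-0.7, -0.4, 0.8]
grip_width: 1.001
```

```bash
python3 d.py .5157 -.128 .042 -.157
```

```text
delta cm [-0.3   0.03  0.53] roll 0.001 F [-0.7 -0.4  0.8] grip mm 93.1 t 11.45
```

>>> servo_tool:
  rows: [-0.3, 0, 0.5, 0, 0, 0, 0, 0]

```text
clock: 11.7
tool_pos: [0.5162, -0.1279, 0.0433]
tcp_rot: [[0.987, -0.155, 0.03], [-0.155, -0.988, 0.006], [0.029, -0.011, -1.0]]
contact_force: [-0.2, 0.1, 0.1]
grip_width: 0.997
```

>>> servo_tool:
  rows: [0, 0, 0, 0, 0, 0, 0, 0, 0, 0, 0, 0, 0, 0, 0, 0, 0, 0, 0, 0]
  claw: 0
  squeeze: 30

```text
clock: 12.32
tool_pos: [0.5166, -0.128, 0.0441]
tcp_rot: [[0.987, -0.155, 0.032], [-0.155, -0.988, 0.006], [0.03, -0.011, -0.999]]
contact_force: [0.8, -0.2, -0.1]
grip_width: 0.693
```

```bash
python3 d.py .4306 -.1186 .055 -.157
```

```text
delta cm [-8.6   0.39 -1.36] roll 0.001 F [ 0.8 -0.2 -0.1] grip mm 64.5 t 12.325
```

>>> servo_tool:
  rows: [0, 0, -0.6, 0, 0, 0, -0.5, 0, -1.8, 0.1, 0, 0, -2.2, 0.1, 0, 0, -2.2, 0.1, 0, 0, -1.5, 0, 0, 0, -0.6, 0, 0, 0, 0, 0, 0, 0]

```text
clock: 13.32
tool_pos: [0.4324, -0.1181, 0.0542]
tcp_rot: [[0.987, -0.155, 0.033], [-0.156, -0.988, 0.006], [0.032, -0.011, -0.999]]
contact_force: [-0.1, 0.2, -3.7]
grip_width: 0.689
```

```bash
python3 d.py .4306 -.1186 .0446 -.157
```

```text
delta cm [-0.2   0.08  0.95] roll 0.001 F [-0.1  0.2 -3.7] grip mm 64.1 t 13.325
```

>>> servo_tool:
  rows: [-0.3, 0, 0.4, 0, -0.1, 0, 0.3, 0, 0, 0, 0.1, 0, 0, 0, 0, 0]

```text
clock: 13.82
tool_pos: [0.4306, -0.1175, 0.0452]
tcp_rot: [[0.987, -0.155, 0.035], [-0.155, -0.988, 0.006], [0.034, -0.011, -0.999]]
contact_force: [-0.6, 1.3, -2.9]
grip_width: 0.694
```

```bash
python3 d.py .4306 -.1186 .0441 -.157
```

```text
delta cm [0.02 0.11 0.11] roll 0.001 F [-0.6  1.3 -2.9] grip mm 64.6 t 13.825
```

>>> servo_tool:
  rows: [0, 0.1, 0.12, 0, 0, 0, 0, 0]

```text
clock: 14.08
tool_pos: [0.4308, -0.1184, 0.0441]
tcp_rot: [[0.987, -0.155, 0.036], [-0.155, -0.988, 0.006], [0.034, -0.011, -0.999]]
contact_force: [-0.5, 0.7, -2.0]
grip_width: 0.695
```

>>> servo_tool:
  rows: [0, 0, 0.1, 0, 0, 0, 0, 0]

```text
clock: 14.32
tool_pos: [0.4311, -0.1184, 0.0442]
tcp_rot: [[0.987, -0.155, 0.037], [-0.155, -0.988, 0.006], [0.036, -0.011, -0.999]]
contact_force: [-0.2, -0.8, -3.1]
grip_width: 0.697
```

>>> servo_tool:
  rows: [0, 0, 0, 0, 0, 0, 0, 0, 0, 0, 0, 0, 0, 0, 0, 0, 0, 0, -2, 0, 0, 0, -4, 0, 0, 0, -5, 0, 0, 0, -5, 0, 0, 0, -5, 0]
  claw: 100

```text
clock: 15.45
tool_pos: [0.4216, -0.119, 0.2568]
tcp_rot: [[0.988, -0.154, 0.029], [-0.154, -0.988, 0.007], [0.028, -0.012, -1.0]]
contact_force: [1.4, -1.1, -0.1]
grip_width: 1.003
```

```bash
python3 d.py .457 -.4205 .2 -.157
```

```text
delta cm [ 7.98 29.31  5.56] roll 0.002 F [ 1.4 -1.1 -0.1] grip mm 93.3 t 15.45
```

>>> servo_tool:
  rows: [1.4, 5, 0, 0, 1.4, 5, 1, 0, 1.4, 5, 1, 0, 1.4, 5, 1, 0, 1.4, 5, 1, 0, 0.8, 4, 1, 0, 0, 0, 0, 0]

```text
clock: 16.32
tool_pos: [0.4586, -0.4271, 0.2101]
tcp_rot: [[0.988, -0.151, 0.039], [-0.152, -0.988, 0.003], [0.038, -0.009, -0.999]]
contact_force: [-0.2, 0.6, -0.4]
grip_width: 1.002
```

```bash
python3 d.py .457 -.4203 .034 -.157
```

```text
delta cm [-0.93 -0.49 17.59] roll 0.005 F [-0.2  0.6 -0.4] grip mm 93.2 t 16.325
```

>>> servo_tool:
  rows: [-0.9, -0.5, 2, 0, 0, 0, 4, 0, 0, 0, 4, 0, 0, 0, 0, 0]

```text
clock: 16.82
tool_pos: [0.4548, -0.4166, 0.1087]
tcp_rot: [[0.988, -0.149, 0.04], [-0.15, -0.989, 0.004], [0.039, -0.01, -0.999]]
contact_force: [0.8, 0.1, 0.2]
grip_width: 1.002
```

```bash
python3 d.py .457 -.4203 .034 -.157
```

```text
delta cm [-0.02  0.41  7.48] roll 0.007 F [0.8 0.1 0.2] grip mm 93.2 t 16.825
```

>>> servo_tool:
  rows: [0, 0.4, 0.3, 0, 0, 0, 3, 0, 0, 0, 3, 0, 0, 0, 1.1, 0, 0, 0, 0, 0]

```text
clock: 17.45
tool_pos: [0.4613, -0.4231, 0.0414]
tcp_rot: [[0.988, -0.149, 0.048], [-0.149, -0.989, -0.003], [0.048, -0.004, -0.999]]
contact_force: [-0.1, 0.1, -0.2]
grip_width: 1.0
```

```bash
python3 d.py .457 -.4203 .034 -.157
```

```text
delta cm [-0.5  -0.21  0.72] roll 0.007 F [-0.1  0.1 -0.2] grip mm 93.0 t 17.45
```

>>> servo_tool:
  rows: [-0.45, -0.2, 0.7, 0, 0, 0, 0, 0]

```text
clock: 17.7
tool_pos: [0.4579, -0.4211, 0.036]
tcp_rot: [[0.988, -0.149, 0.051], [-0.149, -0.989, -0.005], [0.051, -0.003, -0.999]]
contact_force: [0.3, 0.3, 0.4]
grip_width: 1.001
```

>>> servo_tool:
  rows: [0, 0, 0, 0, 0, 0, 0, 0, 0, 0, 0, 0, 0, 0, 0, 0]
  claw: 0

```text
clock: 18.2
tool_pos: [0.4583, -0.4215, 0.0372]
tcp_rot: [[0.987, -0.149, 0.052], [-0.149, -0.989, -0.006], [0.052, -0.002, -0.999]]
contact_force: [-0.1, -0.4, -0.7]
grip_width: 0.705
```

```bash
python3 d.py .5135 -.1318 .15 -.157
```

```text
delta cm [  1.71 -29.49 -11.15] roll 0.007 F [-0.1 -0.4 -0.7] grip mm 65.5 t 18.2
```

>>> servo_tool:
  rows: [0, 0, 0, 0, 0, 0, -1.5, 0, 0, 0, -3, 0, 0, 0, -4, 0, 0, 0, -4, 0, 0, 0, -2, 0, 0, 0, 0, 0]

```text
clock: 19.08
tool_pos: [0.449, -0.4199, 0.1891]
tcp_rot: [[0.988, -0.149, 0.05], [-0.149, -0.989, -0.005], [0.05, -0.003, -0.999]]
contact_force: [-0.2, -0.3, -3.1]
grip_width: 0.704
```

```bash
python3 d.py .5135 -.1318 .18 -.157
```

```text
delta cm [  2.02 -29.45   1.09] roll 0.007 F [-0.2 -0.3 -3.1] grip mm 65.5 t 19.075
```

>>> servo_tool:
  rows: [0.2, -2.5, 0, 0, 0.3, -4, 0, 0, 0.3, -4.5, 0, 0, 0.3, -4.5, 0, 0, 0.3, -4.5, 0, 0, 0.3, -4.5, 0, 0, 0.2, -3.5, 0, 0, 0.1, -1.4, 0, 0, 0, 0, 0, 0]

```text
clock: 20.2
tool_pos: [0.5096, -0.1235, 0.1843]
tcp_rot: [[0.988, -0.151, 0.039], [-0.151, -0.988, -0.002], [0.039, -0.004, -0.999]]
contact_force: [0.0, -1.3, -3.6]
grip_width: 0.708
```

```bash
python3 d.py .5135 -.1318 .0475 -.157
```

```text
delta cm [-0.03  0.82 13.68] roll 0.005 F [ 0.  -1.3 -3.6] grip mm 65.8 t 20.2
```

>>> servo_tool:
  rows: [0, 0.8, 2, 0, 0, 0, 3.5, 0, 0, 0, 3, 0, 0, 0, 1, 0, 0, 0, 0, 0]

```text
clock: 20.82
tool_pos: [0.5109, -0.1405, 0.0867]
tcp_rot: [[0.986, -0.16, 0.039], [-0.16, -0.987, -0.006], [0.039, -0.001, -0.999]]
contact_force: [-0.1, 0.3, -2.8]
grip_width: 0.707
```

```bash
python3 d.py .5135 -.1318 .0475 -.157; python3 -c "
from h import *
c=grab('top','t1.png');d=grab('wrist','w3.png')
a=cv2.resize(c['color'][170:275,185:345],None,fx=3.5,fy=3.5,interpolation=3);b=cv2.resize(d['color'][:300],(560,300))
b=cv2.copyMakeBorder(b,0,0,0,max(0,a.shape[1]-560),0);a=cv2.copyMakeBorder(a,0,0,0,b.shape[1]-a.shape[1],0);cv2.imwrite('pics/c1.png',np.vstack([a,b])[:600])"
```

```text
delta cm [-0.04 -0.89  3.92] roll -0.004 F [-0.1  0.3 -2.8] grip mm 65.7 t 20.825
```

View pics/c1.png

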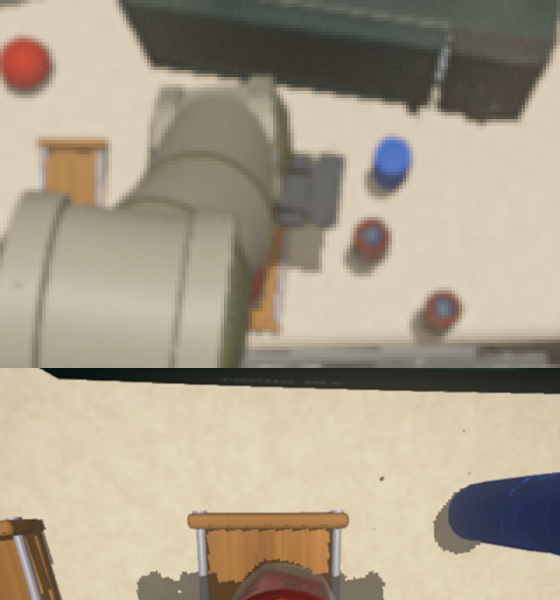

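The top view is mostly covered by the arm. The wrist view shows the held jam jar about 9 mm right of the wide rack's centre line (lid at x≈287, rods at 203 and 338), which agrees with the computed offset. I'll correct that and lower the jar.

>>> servo_tool:
  rows: [-0.1, -0.85, 0, 0, 0, 0, 0.5, 0, 0, 0, 0, 0]

```text
clock: 21.3
tool_pos: [0.5133, -0.1311, 0.0845]
tcp_rot: [[0.986, -0.16, 0.044], [-0.16, -0.987, -0.006], [0.045, -0.001, -0.999]]
contact_force: [-0.0, 0.8, -2.9]
grip_width: 0.707
```

```bash
python3 d.py .5135 -.1318 .0475 -.157
```

```text
delta cm [-0.13  0.06  3.7 ] roll -0.004 F [-0.   0.8 -2.9] grip mm 65.8 t 21.3
```

>>> servo_tool:
  rows: [-0.2, 0, 1.5, 0, -0.1, 0, 1.2, 0, 0, 0, 0.6, 0, 0, 0, 0, 0]

```text
clock: 21.8
tool_pos: [0.5125, -0.1308, 0.0508]
tcp_rot: [[0.986, -0.159, 0.046], [-0.159, -0.987, -0.007], [0.046, -0.001, -0.999]]
contact_force: [-0.6, -0.8, -3.3]
grip_width: 0.706
```

```bash
python3 d.py .5135 -.1318 .0475 -.157
```

```text
delta cm [0.09 0.08 0.34] roll -0.003 F [-0.6 -0.8 -3.3] grip mm 65.7 t 21.8
```

>>> servo_tool:
  rows: [0, 0.1, 0.3, 0, 0, 0, 0.1, 0, 0, 0, 0, 0]

```text
clock: 22.18
tool_pos: [0.5127, -0.1321, 0.0473]
tcp_rot: [[0.986, -0.16, 0.046], [-0.159, -0.987, -0.007], [0.047, -0.001, -0.999]]
contact_force: [0.3, 0.2, -3.0]
grip_width: 0.704
```

>>> servo_tool:
  rows: [0, 0, 0.15, 0, 0, 0, 0, 0]

```text
clock: 22.42
tool_pos: [0.5128, -0.1321, 0.0473]
tcp_rot: [[0.986, -0.159, 0.047], [-0.159, -0.987, -0.007], [0.048, -0.0, -0.999]]
contact_force: [-0.1, -0.6, -3.6]
grip_width: 0.709
```

>>> servo_tool:
  rows: [0, 0, 0.15, 0, 0, 0, 0, 0]

```text
clock: 22.68
tool_pos: [0.513, -0.1322, 0.0472]
tcp_rot: [[0.986, -0.16, 0.049], [-0.159, -0.987, -0.008], [0.05, 0.0, -0.999]]
contact_force: [-0.5, 0.5, -4.4]
grip_width: 0.704
```

>>> servo_tool:
  rows: [0, 0, 0.25, 0, 0, 0, 0.05, 0]

```text
clock: 22.92
tool_pos: [0.5139, -0.1323, 0.0466]
tcp_rot: [[0.986, -0.158, 0.052], [-0.158, -0.987, -0.009], [0.053, 0.001, -0.999]]
contact_force: [-1.8, 0.5, 1.3]
grip_width: 0.7
```

>>> servo_tool:
  rows: [0, 0, 0, 0, 0, 0, 0, 0, 0, 0, 0, 0, 0, 0, 0, 0, 0, 0, -2, 0, 0, 0, -3, 0, 0, 0, -4, 0, 0, 0, -4, 0, 0, 0, -4, 0]
  claw: 100

```text
clock: 24.05
tool_pos: [0.5041, -0.1304, 0.2172]
tcp_rot: [[0.986, -0.158, 0.045], [-0.158, -0.987, -0.007], [0.046, 0.0, -0.999]]
contact_force: [0.6, -0.3, -1.3]
grip_width: 1.0
```

```bash
python3 d.py .4637 -.2607 .2 -.0
```

```text
delta cm [-2.01 13.5   1.63] roll -0.159 F [ 0.6 -0.3 -1.3] grip mm 93.0 t 24.05
```

>>> servo_tool:
  rows: [-0.5, 4, 0, 0, -0.5, 4, 0, 0, -0.5, 4, 0, 0, -0.4, 1.4, 0, 0, 0, 0, 0, -0.12, 0, 0, 0, 0]
  claw: 80

```text
clock: 24.8
tool_pos: [0.4649, -0.2624, 0.2199]
tcp_rot: [[0.998, -0.035, 0.052], [-0.035, -0.999, -0.008], [0.053, 0.006, -0.999]]
contact_force: [0.0, -0.3, 0.4]
grip_width: 0.805
```

```bash
python3 d.py .4637 -.2607 .043 -.036; python3 -c "
from h import *
d=grab('wrist','w4.png')
cv2.imwrite('pics/w4v.png',d['color'])"
```

```text
delta cm [-1.06 -0.28 17.65] roll 0.001 F [ 0.  -0.3  0.4] grip mm 74.9 t 24.8
```

View pics/w4v.png

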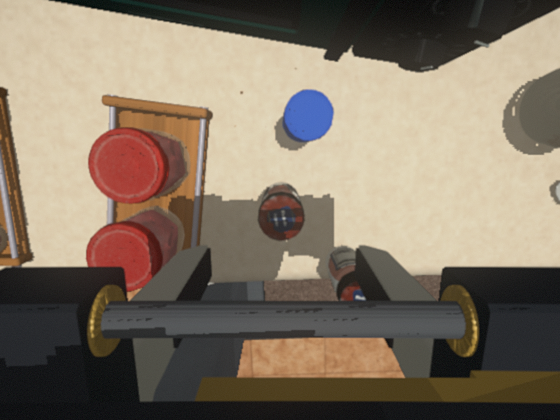

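Both jam jars stand upright in the wide rack, lids at (127,163) and (123,257). Jar A is at (281,215), centred between the fingers. Descending on A.

>>> servo_tool:
  rows: [-0.8, -0.3, 2, 0, -0.1, 0, 3.5, 0, 0, 0, 2.5, 0, 0, 0, 0, 0]

```text
clock: 25.35
tool_pos: [0.462, -0.2568, 0.1382]
tcp_rot: [[0.998, -0.043, 0.054], [-0.042, -0.999, -0.008], [0.055, 0.006, -0.998]]
contact_force: [0.7, -0.3, 0.1]
grip_width: 0.799
```

```bash
python3 d.py .4637 -.2607 .043 -.036
```

```text
delta cm [-0.34  0.33  9.52] roll -0.006 F [ 0.7 -0.3  0.1] grip mm 74.3 t 25.35
```

>>> servo_tool:
  rows: [-0.3, 0.3, 0.5, 0, -0.2, 0, 3, 0, -0.1, 0, 3, 0, 0, 0, 2.3, 0, 0, 0, 0, 0]

```text
clock: 25.98
tool_pos: [0.4636, -0.2619, 0.0524]
tcp_rot: [[0.997, -0.046, 0.062], [-0.046, -0.999, -0.012], [0.062, 0.009, -0.998]]
contact_force: [1.2, 0.1, -0.2]
grip_width: 0.801
```

```bash
python3 d.py .4637 -.2607 .043 -.036
```

```text
delta cm [-0.06 -0.13  0.93] roll -0.01 F [ 1.2  0.1 -0.2] grip mm 74.5 t 25.975
```

>>> servo_tool:
  rows: [-0.2, -0.1, 0.7, 0, 0, 0, 0.2, 0]

```text
clock: 26.22
tool_pos: [0.463, -0.2615, 0.0449]
tcp_rot: [[0.997, -0.047, 0.064], [-0.046, -0.999, -0.013], [0.065, 0.01, -0.998]]
contact_force: [0.4, 0.2, 0.3]
grip_width: 0.802
```

>>> servo_tool:
  rows: [0, 0, 0, 0, 0, 0, 0, 0, 0, 0, 0, 0, 0, 0, 0, 0, 0, 0, 0, 0]
  claw: 0
  squeeze: 20

```text
clock: 26.85
tool_pos: [0.4636, -0.2618, 0.0464]
tcp_rot: [[0.997, -0.047, 0.066], [-0.047, -0.999, -0.014], [0.067, 0.011, -0.998]]
contact_force: [-0.4, -0.2, -0.0]
grip_width: 0.438
```

>>> servo_tool:
  rows: [0, 0, -1.5, 0, 0, 0, -3, 0, 0, 0, -4, 0, 0, 0, -4, 0, 0, 0, -2, 0, 0, 0, 0, 0]

```text
clock: 27.6
tool_pos: [0.4523, -0.2595, 0.199]
tcp_rot: [[0.997, -0.047, 0.065], [-0.047, -0.999, -0.015], [0.066, 0.012, -0.998]]
contact_force: [-0.7, 0.0, -1.4]
grip_width: 0.438
```

```bash
python3 d.py .4934 .0625 .19 -.036
```

```text
delta cm [  2.54 -32.36   0.69] roll -0.011 F [-0.7  0.  -1.4] grip mm 40.8 t 27.6
```

>>> servo_tool:
  rows: [0.2, -2.5, 0, 0, 0.3, -4.5, 0, 0, 0.3, -4.5, 0, 0, 0.3, -4.5, 0, 0, 0.3, -4.5, 0, 0, 0.3, -4.5, 0, 0, 0.3, -4, 0, 0, 0.2, -2.5, 0, 0, 0, -0.9, 0, 0, 0, 0, 0, 0]

```text
clock: 28.85
tool_pos: [0.4864, 0.0712, 0.1897]
tcp_rot: [[0.997, -0.05, 0.055], [-0.049, -0.999, -0.016], [0.055, 0.014, -0.998]]
contact_force: [-0.5, -0.1, -0.8]
grip_width: 0.437
```

```bash
python3 d.py .4934 .0625 .1 -.036
```

```text
delta cm [0.25 0.71 9.01] roll -0.013 F [-0.5 -0.1 -0.8] grip mm 40.6 t 28.85
```

>>> servo_tool:
  rows: [0.2, 0.7, 2, -0.013, 0, 0, 3.5, 0, 0, 0, 3, 0, 0, 0, 0, 0, 0, 0, 0, 0]

```text
clock: 29.48
tool_pos: [0.4925, 0.0552, 0.1037]
tcp_rot: [[0.998, -0.045, 0.054], [-0.044, -0.999, -0.02], [0.055, 0.017, -0.998]]
contact_force: [-0.3, 0.3, -0.8]
grip_width: 0.436
```

```bash
python3 d.py .4934 .0625 .057 -.036
```

```text
delta cm [-0.2  -0.81  4.66] roll -0.008 F [-0.3  0.3 -0.8] grip mm 40.5 t 29.475
```

>>> servo_tool:
  rows: [-0.1, -0.75, 0, -0.008, 0, 0, 0, 0, 0, 0, 1, 0, 0, 0, 0, 0]

```text
clock: 29.98
tool_pos: [0.4937, 0.063, 0.0957]
tcp_rot: [[0.998, -0.037, 0.059], [-0.036, -0.999, -0.019], [0.06, 0.016, -0.998]]
contact_force: [-0.5, -0.5, -2.1]
grip_width: 0.434
```

```bash
python3 d.py .4934 .0625 .057 -.036
```

```text
delta cm [-0.25 -0.02  3.86] roll 0.0 F [-0.5 -0.5 -2.1] grip mm 40.4 t 29.975
```

>>> servo_tool:
  rows: [-0.2, 0, 1.5, 0, -0.15, 0, 1.3, 0, 0, 0, 0.8, 0, 0, 0, 0.1, 0]

```text
clock: 30.48
tool_pos: [0.4926, 0.0624, 0.057]
tcp_rot: [[0.998, -0.037, 0.059], [-0.036, -0.999, -0.019], [0.06, 0.017, -0.998]]
contact_force: [-0.3, -0.7, -2.0]
grip_width: 0.432
```

```bash
python3 d.py .4934 .0625 .0564 -.036
```

```text
delta cm [ 0.08 -0.02  0.06] roll 0.0 F [-0.3 -0.7 -2. ] grip mm 40.2 t 30.475
```

>>> servo_tool:
  rows: [0, 0, 0.15, 0, 0, 0, 0.1, 0]

```text
clock: 30.72
tool_pos: [0.493, 0.0626, 0.0561]
tcp_rot: [[0.997, -0.036, 0.061], [-0.035, -0.999, -0.019], [0.061, 0.017, -0.998]]
contact_force: [-5.7, -0.0, 18.0]
grip_width: 0.439
```

>>> servo_tool:
  rows: [0, 0, -0.03, 0]

```text
clock: 30.85
tool_pos: [0.4933, 0.0627, 0.057]
tcp_rot: [[0.997, -0.037, 0.062], [-0.035, -0.999, -0.019], [0.062, 0.016, -0.998]]
contact_force: [0.6, -0.1, -0.8]
grip_width: 0.436
```

>>> servo_tool:
  rows: [0, 0, 0, 0, 0, 0, 0, 0, 0, 0, 0, 0, 0, 0, 0, 0, 0, 0, -2, 0, 0, 0, -4, 0, 0, 0, -4, 0, 0, 0, -4, 0, 0, 0, -2, 0]
  claw: 75

```text
clock: 31.98
tool_pos: [0.4825, 0.0657, 0.2199]
tcp_rot: [[0.998, -0.036, 0.058], [-0.035, -0.999, -0.019], [0.059, 0.017, -0.998]]
contact_force: [-0.1, 0.3, 0.1]
grip_width: 0.75
```

```bash
python3 d.py .3877 -.3306 .2 -.036
```

```text
delta cm [-8.19 39.91  2.21] roll 0.001 F [-0.1  0.3  0.1] grip mm 69.7 t 31.975
```

>>> servo_tool:
  rows: [0, 5, 0, 0, 0, 5, 0, 0, 0, 5, 0, 0, 0, 5, 0, 0, -1.2, 5, 0, 0, -2, 5, 0, 0, -2, 5, 0, 0, -2, 4, 0, 0, -0.9, 0, 0, 0, 0, 0, 0, 0]
  claw: 80

```text
clock: 33.22
tool_pos: [0.3869, -0.3321, 0.223]
tcp_rot: [[0.997, -0.034, 0.065], [-0.032, -0.999, -0.018], [0.065, 0.016, -0.998]]
contact_force: [0.3, -0.1, 0.1]
grip_width: 0.796
```

```bash
python3 d.py .3877 -.3306 .043 -.036
```

```text
delta cm [-1.1  -0.44 17.97] roll 0.003 F [ 0.3 -0.1  0.1] grip mm 74.1 t 33.225
```

>>> servo_tool:
  rows: [-0.9, -0.3, 2, 0, -0.1, 0, 3.5, 0, 0, 0, 2.5, 0, 0, 0, 0, 0]

```text
clock: 33.72
tool_pos: [0.3868, -0.3253, 0.1418]
tcp_rot: [[0.997, -0.025, 0.068], [-0.024, -1.0, -0.018], [0.069, 0.016, -0.998]]
contact_force: [0.1, -0.7, 0.3]
grip_width: 0.796
```

```bash
python3 d.py .3877 -.3306 .043 -.036
```

```text
delta cm [-0.58  0.37  9.88] roll 0.012 F [ 0.1 -0.7  0.3] grip mm 74.1 t 33.725
```

>>> servo_tool:
  rows: [-0.5, 0.3, 0.6, 0.012, -0.2, 0, 3, 0, -0.1, 0, 3, 0, 0, 0, 2.3, 0, 0, 0, 0, 0]

```text
clock: 34.35
tool_pos: [0.3881, -0.3306, 0.0546]
tcp_rot: [[0.996, -0.037, 0.075], [-0.035, -0.999, -0.022], [0.076, 0.02, -0.997]]
contact_force: [-0.3, 0.2, -0.5]
grip_width: 0.8
```

```bash
python3 d.py .3877 -.3306 .043 -.036
```

```text
delta cm [-0.13 -0.02  1.16] roll 0.0 F [-0.3  0.2 -0.5] grip mm 74.4 t 34.35
```

>>> servo_tool:
  rows: [-0.2, 0, 0.9, 0, 0, 0, 0.25, 0]

```text
clock: 34.6
tool_pos: [0.3876, -0.3315, 0.0444]
tcp_rot: [[0.996, -0.037, 0.077], [-0.036, -0.999, -0.024], [0.078, 0.021, -0.997]]
contact_force: [0.4, -0.6, -0.3]
grip_width: 0.797
```

>>> servo_tool:
  rows: [0, 0, 0, 0, 0, 0, 0, 0, 0, 0, 0, 0, 0, 0, 0, 0, 0, 0, 0, 0]
  claw: 0

```text
clock: 35.22
tool_pos: [0.388, -0.3317, 0.0459]
tcp_rot: [[0.996, -0.038, 0.079], [-0.036, -0.999, -0.025], [0.08, 0.022, -0.997]]
contact_force: [0.5, 0.4, -0.7]
grip_width: 0.434
```

>>> servo_tool:
  rows: [0, 0, -1.5, 0, 0, 0, -3, 0, 0, 0, -4, 0, 0, 0, -4, 0, 0, 0, -2, 0, 0, 0, 0, 0]

```text
clock: 35.98
tool_pos: [0.3748, -0.3279, 0.1985]
tcp_rot: [[0.996, -0.038, 0.078], [-0.036, -0.999, -0.026], [0.079, 0.024, -0.997]]
contact_force: [-0.0, 0.3, -1.3]
grip_width: 0.436
```

```bash
python3 d.py .550 .0604 .19 -.036
```

```text
delta cm [ 15.98 -39.48   1.19] roll -0.0 F [-0.   0.3 -1.3] grip mm 40.5 t 35.975
```

>>> servo_tool:
  rows: [1, -2, 0, 0, 2, -3, 0, 0, 2, -4.3, 0, 0, 2, -4.3, 0, 0, 2, -4.3, 0, 0, 2, -4.3, 0, 0, 2, -4.3, 0, 0, 2, -4.3, 0, 0, 0.8, -4, 0, 0, 0, -2.5, 0, 0, 0, -1, 0, 0, 0, 0, 0, 0]

```text
clock: 37.48
tool_pos: [0.5476, 0.0594, 0.192]
tcp_rot: [[0.997, -0.042, 0.064], [-0.04, -0.999, -0.027], [0.065, 0.025, -0.998]]
contact_force: [-0.1, -0.7, -1.3]
grip_width: 0.441
```

```bash
python3 d.py .550 .0604 .1 -.036
```

```text
delta cm [-0.36 -0.33  9.19] roll -0.004 F [-0.1 -0.7 -1.3] grip mm 41.0 t 37.475
```

>>> servo_tool:
  rows: [-0.2, -0.3, 2, 0, -0.1, 0, 3.5, 0, 0, 0, 3, 0, 0, 0, 0, 0, 0, 0, 0, 0]

```text
clock: 38.1
tool_pos: [0.5502, 0.0523, 0.1059]
tcp_rot: [[0.997, -0.05, 0.065], [-0.048, -0.998, -0.031], [0.066, 0.028, -0.997]]
contact_force: [0.0, 0.4, -1.7]
grip_width: 0.437
```

```bash
python3 d.py .550 .0604 .0565 -.036
```

```text
delta cm [-0.38 -0.94  4.9 ] roll -0.012 F [ 0.   0.4 -1.7] grip mm 40.6 t 38.1
```

>>> servo_tool:
  rows: [-0.1, -0.85, 0, -0.012, 0, 0, 0, 0, 0, 0, 1, 0, 0, 0, 0, 0]

```text
clock: 38.6
tool_pos: [0.5516, 0.061, 0.0979]
tcp_rot: [[0.997, -0.038, 0.069], [-0.036, -0.999, -0.03], [0.07, 0.028, -0.997]]
contact_force: [-1.3, -0.1, -1.3]
grip_width: 0.437
```

```bash
python3 d.py .550 .0604 .0565 -.036; python3 -c "
from h import *
d=grab('wrist','w5.png')"
```

```text
delta cm [-0.44 -0.05  4.12] roll -0.0 F [-1.3 -0.1 -1.3] grip mm 40.7 t 38.6
```

View pics/w5.png

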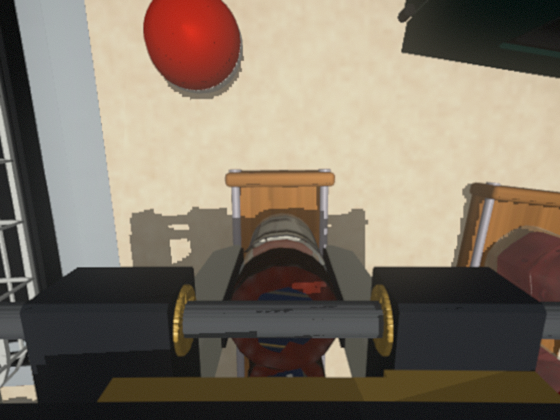

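The wrist view shows the held jar's base at about x 283 and the rods at 236 and 325 (centre 280), so it is well aligned. The egg timer at (193,40) is untouched. Lowering.

>>> servo_tool:
  rows: [-0.35, 0, 1.5, 0, -0.25, 0, 1.5, 0, 0, 0, 0.9, 0, 0, 0, 0.1, 0]

```text
clock: 39.15
tool_pos: [0.5492, 0.06, 0.0571]
tcp_rot: [[0.997, -0.038, 0.07], [-0.036, -0.999, -0.03], [0.071, 0.027, -0.997]]
contact_force: [0.7, -0.1, -1.4]
grip_width: 0.435
```

```bash
python3 d.py .550 .0604 .0559 -.036
```

```text
delta cm [ 0.07 -0.05  0.13] roll -0.001 F [ 0.7 -0.1 -1.4] grip mm 40.5 t 39.15
```

>>> servo_tool:
  rows: [0, 0, 0.15, 0, 0, 0, 0.05, 0]

```text
clock: 39.4
tool_pos: [0.5497, 0.0601, 0.056]
tcp_rot: [[0.997, -0.038, 0.071], [-0.036, -0.999, -0.03], [0.072, 0.027, -0.997]]
contact_force: [-1.6, 0.2, 5.4]
grip_width: 0.435
```

>>> servo_tool:
  rows: [0, 0, 0, 0, 0, 0, 0, 0, 0, 0, 0, 0, 0, 0, 0, 0, 0, 0, -2, 0, 0, 0, -4, 0, 0, 0, -4, 0, 0, 0, -4, 0, 0, 0, -4, 0]
  claw: 75

```text
clock: 40.52
tool_pos: [0.5355, 0.0653, 0.2383]
tcp_rot: [[0.997, -0.038, 0.066], [-0.036, -0.999, -0.031], [0.068, 0.028, -0.997]]
contact_force: [0.2, -0.8, -1.0]
grip_width: 0.749
```

>>> servo_tool:
  rows: [-1, 2, -3, 0, -1, 4, -3, 0, -1, 5, -3, 0, -1, 5, -1, 0, 0, 5, 0, 0, 0, 5, 0, 0, 0, 5, 0, 0, 0, 5, 0, 0, 0, 5, 0, 0, 0, 3, 0, 0, 0, 0, 0, 0]

```text
clock: 41.9
tool_pos: [0.47, -0.3828, 0.3552]
tcp_rot: [[0.997, -0.036, 0.075], [-0.034, -0.999, -0.031], [0.076, 0.029, -0.997]]
contact_force: [-0.9, 0.0, -0.2]
grip_width: 0.75
```

```bash
python3 -c "
from h import *
a=grab('scene','s2.png');b=grab('top','t2.png')
crop(a,'s2c.png',145,170,185,150,4);crop(b,'t2c.png',130,170,150,110,5)"
```

```text
(no output)
```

View pics/s2c.png

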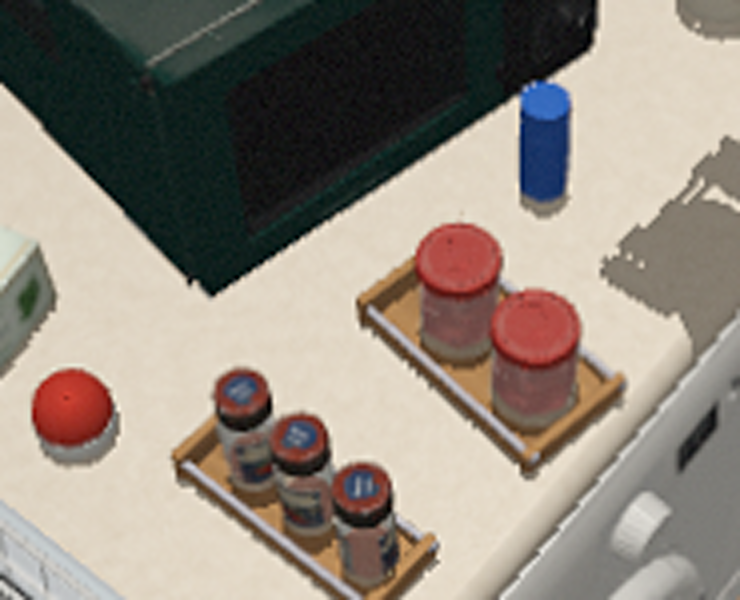

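View pics/t2c.png

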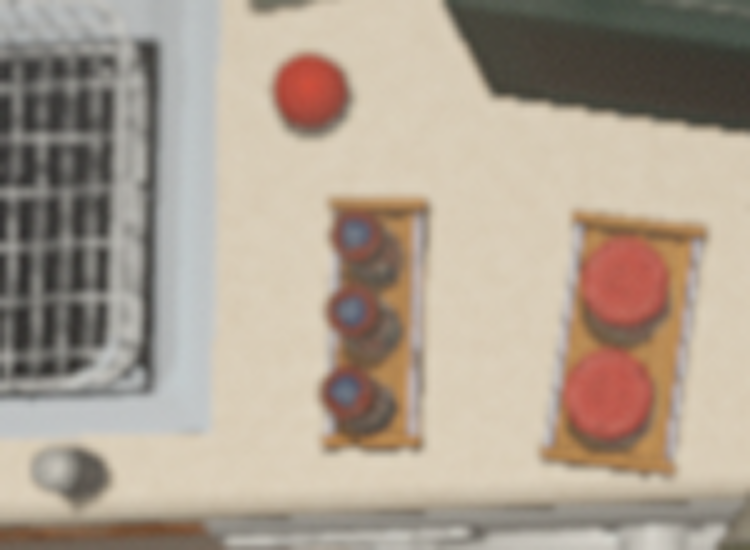

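Both views show three spice jars upright in one row in the narrow rack and two jam jars upright in the wide rack. The salt at t2c (70,474), the egg timer and the blue look-alike are where they were. A numeric check, then I'll hand in.

```bash
python3 -c "
from h import *
s=load('s2.png');t=load('t2.png')
for n,a,b,c,u in [('sp front',(362,485),(348,390),(.4984,.0623),-.036),('sp mid',(300,436),(353,311),(.4984,.0623),-.036),('sp rear',(242,390),(357,235),(.4984,.0623),-.036),('jam front',(535,326),(609,394),(.477,-.126),-.157),('jam rear',(459,259),(624,281),(.477,-.126),-.157)]:
    p,e=tri([(s,145+(a[0]+.5)/4-.5,170+(a[1]+.5)/4-.5),(t,130+(b[0]+.5)/5-.5,170+(b[1]+.5)/5-.5)])
    d=p[:2]-c;print(n,p.round(3),'along/lat mm',(1000*(d@[np.cos(u),np.sin(u)])).round(1),(1000*(d@[-np.sin(u),np.cos(u)])).round(1))
"
```

```text
sp front [0.437 0.064 0.109] along/lat mm -61.3 -0.2
sp mid [0.494 0.061 0.109] along/lat mm -4.5 -1.3
sp rear [0.549 0.058 0.11 ] along/lat mm 50.7 -2.1
jam front [ 0.431 -0.119  0.088] along/lat mm -46.5 0.2
jam rear [ 0.512 -0.132  0.088] along/lat mm 35.3 -0.0
```

```bash
python3 -c "
from cell import env
print(env.hand_in())"
```

```text
the job is handed in; nothing more can be done
None
```

The racks are restocked and the job is handed in, at about 42 s on the robot's clock. I moved the old spice jar and the old jam jar to the front ends of their racks. Then I stood the new jam jar and the two new spice jars behind them.

- **Positions:** In the final scene and top views all five jars are upright. They sit within about 2 mm of their rows' centre lines. The front jars are about 3 mm from the front boards, and neighbouring jars have 14–16 mm between them.
- **Left alone:** The salt shaker, egg timer and blue look-alike appear undisturbed in the last pictures. I never went near the orange and green ones.
- **Heights disagreed:** The final lid-top heights read 5–8 mm below what the text implies (about 0.109 and 0.088 m, against 0.115 and 0.096 m). At the start these two fixed views also read a few millimetres low, 12 mm for the old jam jar. With the wrist camera added, the old jars came within about 2 mm of the text, but the new jam jar still read 9 mm low.
- **Setting down:** Three of the jars gave a clear touch-down force on the rack floor. The old spice jar and the old jam jar were let go at the tool height at which I had gripped them, without a clear force rise at the last step. The old jam jar's reading still showed most of its weight on the gripper, so it may have settled by a fraction of a millimetre.
- **Tool tilt:** The tool drifted up to about 4° off vertical over the run. I noticed no effect on the placings.

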